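# Click the slicing insert into the fruit slicer

## Robot

A 6-joint arm with a two-finger parallel gripper is mounted at the origin on a cart in front of the work surface, level with it; the furniture and walls round the work are solid. World frame = base frame: x ahead of the robot, y to its left, z up, the work surface at z = 0. Lengths are in m, angles in rad, forces in N, time in s.
With the tool pointing down it reaches from about 0.275 to 0.825 m from the base axis. Payload 4.9 kg.
Tool frame: the origin (TCP) lies midway between the tips of the shut fingers; the grasp point (between the pads) lies 19 mm behind it (bot.grip_depth is the distance from the TCP to the grasp point, in m); z points along the fingers, y is the line along which they close (so a half turn about z gives the same grasp; the last joint's range is limited). The gripper opens to 85 mm and grips with 20 to 120 N. Pads are 22 mm wide; open, the fingers measure 114 mm over their backs; the gripper's body (76 mm by 85 mm) begins 54 mm behind the grasp point. The pads swing forward as they close: fully open they stand 13 mm farther back than shut.
Start: joints at [-1.269, 0.326, -0.193, 1.052, 0, 1.437], TCP at [0.232, -0.499, 0.231] pointing down, gripper open.
Joint ranges: [-2.65, 2.65], [-0.97, 1.79], [-1.3, 1.35], [-1.93, 2.1], [-1.47, 1.37], [-3.14, 3.14]. Speed limits (rad/s): [2.57, 2.57, 3.14, 3.14, 3.14, 3.14].

## Interface

Orientations are given as a unit quaternion [w, x, y, z].
In Python, from cell import bot gives the robot as it stands. Calls block until the motion is done:
- bot.move_pose(position, orientation): joint-space move of the TCP to a pose.
- bot.move_linear(position, speed=0.15, rotation=None, until_force=None): straight line of the TCP; rotation=None keeps the orientation; speed is the mean speed in m/s. With until_force (N) it stops when the force on the tool has changed by that much, and returns True; else False.
- bot.goto_joints(angles): joint-space move.
- bot.set_gripper(opening, grasp_force=None): opening from 0.0 (shut) to 1.0 (fully open); grasp_force is the grip in N (None keeps the last); returns when the fingers have stopped.
- bot.wait(seconds).
- bot.solve_ik(position, orientation): joint angles nearest the present ones, or None.
- bot.camera(name): name is "scene" or "top" or "wrist"; returns the picture (400x640x3 uint8, red, green, blue); there is no depth.
- bot.calibration(name): a dict with "mtx" (3x3 intrinsics, pixels), "k1" (the pictures are not rectified: a ray, as slopes to the right and down, at radius r is drawn at 1 + k1 r^2 times it, then the intrinsics apply), "extrinsics" (4x4, takes a point from world to camera coordinates); the wrist camera has in their place "hand_eye" (4x4, takes a point from camera to tool coordinates, whose origin is the TCP and whose axes are the flange's). Camera axes: x right, y down, z forward; pixel columns grow to the right and rows downward; lengths in m; the calibration is good to about 2 mm. A picture is of the moment at which its call begins: read the wrist's pose just before it. calibration takes no time and is no camera call.
A pose or a line that the arm cannot do raises bot.PlanningError and nothing moves.
- bot.close_job(): hands the job in; it is judged then, once.
Trained networks look in the newest picture that a camera, given by its name, has taken for a name from the list of things; names that differ only in an ending like _2 or _b are one class to them, and where a whole thing is asked for, a point or a joint stands for the part that bears it (a point fixed in the world has none). Each returns a list of dicts, best first, with "confidence" (0 to 1); they miss things now and then, are a little off and sometimes report something else, mostly with a low value. They report only what shows in the picture. A call takes as long as a camera call.
- bot.search_frame(camera, thing): "bbox" ([left, top, width, height] in pixels, round what is visible of it).
Readings, each from a call of its own:
- bot.read_clock(): time.
- bot.read_joint_positions(): joint angles.
- bot.read_joint_vel(): joint speeds.
- bot.read_joint_efforts(): joint torques, N m.
- bot.read_position(): TCP position.
- bot.read_tool_rot(): TCP orientation.
- bot.read_ft_force(): force on the tool from outside, world axes, zero at the start.
- bot.read_moment(): the same for the moment, N m.
- bot.read_gripper_width(): opening from 0.0 (shut) to 1.0 (fully open).
- bot.read_finger_force(): force on a finger pad.
Only numpy, scipy, OpenCV 4.12 (cv2) and the standard library are available. Lean on these libraries where they do the work, as an engineer would, in place of code of your own. Each camera call takes 0.05 s, during which the arm holds its last target. There are 200 camera calls.

## Task

Get the fruit slicer ready for the bananas: take the green slicing insert from the cutting board, hook its tongue under the lip at the lower end of the slicer's empty bay, then push the other end down until the insert lies flush in the bay and the red spring catch has snapped back over it. Let go of it, and leave the orange insert, the hand guard and the kiwi bowl where they are.

Things in the scene. Friction and masses are not known exactly. Their poses are not given: they have to be found in the camera images.
- insert_green: Green plastic plate with steel face and one oblique blade, face up on the board. 64 mm wide (y), 12 thick. Origin: centre of underside; x lengthwise from tongue to catch end, z out of the face. Full-thickness body x = -55 to +48 mm, then a step 4.5 mm thick with rounded end to x = +55. May be pinched across its width; its face may be pressed. About 0.09 kg.
- tongue (a point): Tip of the green insert's tongue, mid-thickness: x = -63.5, y = 0, z = 2 mm in the insert's frame. The tongue is 44 mm wide, 4 mm thick (z 0 to 4) and sticks out from x = -55 to -64 mm at the underside of the insert.
- slicer_deck: White slicer deck, 300 x 104 mm, fixed, sloping 25 degrees, green handle at the upper end. Origin: centre of the floor of the empty bay, 85 mm above the table; x uphill to the handle, y across, z square out of the deck. Runway faces at z = 12 mm (rails to 14.5). Bay: x = -56.5 to +56.5 mm, 67 mm wide. A fitted insert has this same frame, give or take the play.
- lip (a point): Edge of the lip at the bay's lower end, deck frame x = -56.5, z = 7.5 mm. Below it a slot 7.5 mm high, 54 mm wide, 13.5 mm deep takes the tongue. The insert goes in tongue first, its catch end raised 8 to 15 degrees from the deck (33 to 40 from level), then swings down; it cannot drop in flat.
- cutout (a point): Middle of the thumb cut-outs, in mid-bay: deck frame x = 5, y = 0, z = 12 mm. The bay's side walls are cut away on both sides from x = -22 to +32 mm, open to the outside and to below, so fingers holding the insert's edges there can go down beside it.
- catch (a joint): Red spring catch at the middle of the bay's upper end, 30 mm wide: slide uphill in m, 0 at rest, at most 0.007. At rest its nose reaches to deck x = 51 mm, z = 6 to 12 mm, with a ramp of 55 degrees on top. An insert pushed down (5 to 15 N near its catch end) drives it back 4 mm; then it snaps back over the insert's step.
- board: Wooden cutting board 222 x 306 x 16 mm, fixed, on which both inserts lie. Origin: centre of its underside, long side along y; top at z = 16 mm.
- insert_orange: Grating insert: orange plate with a field of small teeth, same size, shape and axes as the green one, lying beside it on the board. Not needed.
- safety_guard: Hand guard of the slicer: white plate 82 x 96 mm with a green knob, 59 mm high, on the table. Not needed now. Origin: centre of its underside.
- kiwi_bowl: Glass bowl of green cut kiwi, 120 mm across, 69 mm high, on the table. Not needed. Origin: centre of its underside.

How it is judged:
By the outcome, as a careful person would: the job done as asked, in the order asked, and still so for the second after the job is handed in, with the robot touching nothing.
It also fails if it takes over 45 s, if anything falls off the work surface, if the arm or the gripper's body presses on something with over 40 N, if the wrist force passes 120 N, or if a joint passes its speed limit or range.

## Working session

There is one attempt and no reset: what is moved stays moved. The work goes in short steps, each a Python script; the robot and the scene stay as the last script left them, time stands still between calls to the robot, and variables do not carry over. Pictures are saved under pics/ and viewed, at most 10 in all, crops included, and the job is handed in when it is done.

```bash
mkdir -p pics; ls; python3 - <<'E'
from cell import bot
import cv2,numpy as np
np.set_printoptions(precision=4,suppress=True)
for c in ("scene","top"):
    im=bot.camera(c); cv2.imwrite(f"pics/{c}0.png",im[:,:,::-1])
    print(c,bot.calibration(c))
    for t in ("insert_green","slicer_deck","insert_orange","catch","board"):
        print(t,[(d["bbox"],round(d["confidence"],2)) for d in bot.search_frame(c,t)[:2]])
print(bot.calibration("wrist"),bot.read_clock(),bot.read_tool_rot(),bot.grip_depth)
E
```

```text
pics
scene {'mtx': array([[412.1651,   0.    , 328.0019],
       [  0.    , 412.1651, 200.2218],
       [  0.    ,   0.    ,   1.    ]]), 'k1': -0.09614582973124047, 'extrinsics': array([[-0.5817, -0.8132, -0.0157,  0.3299],
       [-0.522 ,  0.3881, -0.7595,  0.3678],
       [ 0.6238, -0.4336, -0.6503,  0.9954],
       [ 0.    ,  0.    ,  0.    ,  1.    ]])}
insert_green [([360.4, 189.4, 31.0, 20.9], 0.79), ([345.2, 147.9, 29.8, 26.3], 0.41)]
slicer_deck [([220.1, 195.2, 117.6, 69.3], 0.69)]
insert_orange []
catch []
board [([355.2, 174.7, 95.4, 43.8], 0.77)]
top {'mtx': array([[369.6912,   0.    , 324.5951],
       [  0.    , 369.6912, 197.8949],
       [  0.    ,   0.    ,   1.    ]]), 'k1': 0.006300589583374189, 'extrinsics': array([[-0.0147, -0.9999, -0.0071,  0.0095],
       [-0.989 ,  0.0155, -0.147 ,  0.5835],
       [ 0.1471,  0.0049, -0.9891,  1.1616],
       [ 0.    ,  0.    ,  0.    ,  1.    ]])}
insert_green [([371.4, 191.3, 23.7, 39.5], 0.86)]
slicer_deck [([217.7, 158.8, 95.0, 96.1], 0.87)]
insert_orange [([413.3, 209.4, 24.7, 34.9], 0.77)]
catch [([254.8, 196.1, 9.7, 7.3], 0.44)]
board [([366.9, 181.0, 84.8, 76.4], 0.92)]
{'mtx': array([[302.0025,   0.    , 319.8795],
       [  0.    , 302.0025, 201.3101],
       [  0.    ,   0.    ,   1.    ]]), 'k1': -0.04417828723002871, 'hand_eye': array([[ 0.001 , -0.9663, -0.2574,  0.065 ],
       [ 1.    ,  0.0012, -0.0006,  0.0005],
       [ 0.0009, -0.2574,  0.9663, -0.1427],
       [ 0.    ,  0.    ,  0.    ,  1.    ]])} 0.6 [-0.      0.9764  0.2162 -0.    ] 0.0187
```

```bash
python3 - <<'E'
import cv2
im=cv2.imread("pics/top0.png")[120:290,190:480]
cv2.imwrite("pics/topc.png",cv2.resize(im,(795,466),interpolation=cv2.INTER_CUBIC))
E
```

```text
(no output)
```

View pics/topc.png

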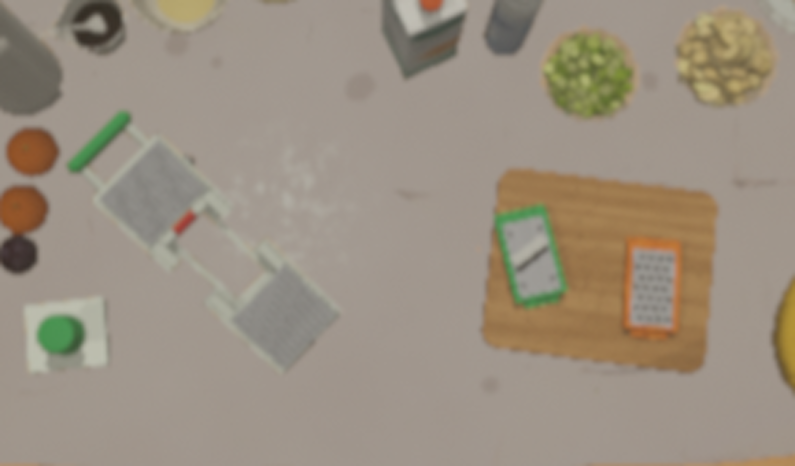

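View pics/scene0.png

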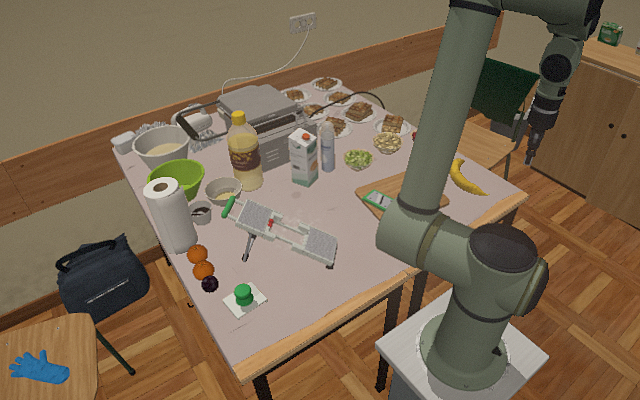

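The top view shows the green insert at crop (530,255), its long axis steep in the image. The slicer runs from its handle at (100,140) to its low end at (340,315), with the red catch at (185,222). The scene view agrees and shows the bay empty. Next I'll look at both from close up with the wrist camera.

```bash
cat > h.py <<'E'
from cell import bot
import cv2,numpy as np
from scipy.spatial.transform import Rotation as R
from scipy.optimize import least_squares
np.set_printoptions(precision=4,suppress=True)
def q(Rm): return np.roll(Rm.as_quat(),1)          # -> wxyz
def unq(w): return R.from_quat(np.roll(w,-1))
def tool(yaw,pitch=None):                            # tool down, tool y at yaw+90
    return R.from_euler('z',yaw)*R.from_euler('x',np.pi)
def cam(name):
    """picture, T world->cam, K, dist"""
    c=bot.calibration(name)
    if name=="wrist":
        T=np.eye(4);T[:3,:3]=unq(bot.read_tool_rot()).as_matrix();T[:3,3]=bot.read_position()
        E=np.linalg.inv(T@c["hand_eye"])
    else: E=c["extrinsics"]
    return bot.camera(name),E,c["mtx"],np.array([c["k1"],0,0,0])
def proj(P,E,K,D):
    return cv2.projectPoints(np.atleast_2d(P).astype(float),cv2.Rodrigues(E[:3,:3])[0],E[:3,3],K,D)[0][:,0]
def ray(uv,z,E,K,D):
    s=cv2.undistortPoints(np.array(uv,float).reshape(-1,1,2),K,D)[:,0]
    d=np.c_[s,np.ones(len(s))]@E[:3,:3]; o=-E[:3,:3].T@E[:3,3]
    return o+d*((z-o[2])/d[:,2])[:,None]
E
python3 - <<'E'
from h import *
c=bot.calibration("top");a=(c["extrinsics"],c["mtx"],np.array([c["k1"],0,0,0]))
f=lambda p:np.array(p)/2.741+[190,120]
g=ray([f((530,255)),f((522,212)),f((540,300))],.028,*a);print("green c,top,bottom",g)
d=ray([f((228,260))],.096,*a);print("bay",d)
print("catch,low end", ray([f((185,222))],.115,*a),ray([f((312,343))],.03,*a),"handle",ray([f((100,140))],.17,*a))
y=np.arctan2(*(g[1]-g[2])[1::-1]);print("yaw",y)
for p in(g[0],):
  for yy in (y,y+np.pi):
    pos=[p[0],p[1],.15];s=bot.solve_ik(pos,q(tool(yy)));print(yy,s)
E
```

```text
green c,top,bottom [[ 0.5327 -0.1911  0.028 ]
 [ 0.5848 -0.1834  0.028 ]
 [ 0.4789 -0.2009  0.028 ]]
bay [[0.5252 0.1603 0.096 ]]
catch,low end [[0.5666 0.2059 0.115 ]] [[0.4322 0.0701 0.03  ]] handle [[0.6492 0.288  0.17  ]]
yaw 0.16315716222825805
0.16315716222825805 [-0.4748  0.421  -0.271   0.8788  0.      2.5037]
3.304749815818051 [-0.4748  0.421  -0.271   0.8788  0.     -0.6379]
```

```bash
python3 - <<'E'
from h import *
bot.move_pose([.5327,-.1911,.16],q(tool(.163+np.pi)))
im,E,K,D=cam("wrist");np.savez("w1.npz",E=E,K=K,D=D);cv2.imwrite("pics/w1.png",im[:,:,::-1])
print(bot.search_frame("wrist","insert_green")[:2],bot.search_frame("wrist","tongue")[:2])
# view deck
bot.move_pose([.51,.145,.26],q(tool(np.pi/4+np.pi)))
im,E,K,D=cam("wrist");np.savez("w2.npz",E=E,K=K,D=D);cv2.imwrite("pics/w2.png",im[:,:,::-1])
for t in("slicer_deck","catch"):print(bot.search_frame("wrist",t)[:2])
print(bot.read_clock())
E
```

```text
[{'bbox': [282.0, 127.8, 74.4, 119.1], 'confidence': 0.92}] [{'bbox': [279.3, 129.3, 75.1, 118.5], 'confidence': 0.77}]
[{'bbox': [273.0, 86.6, 104.3, 247.9], 'confidence': 0.82}, {'bbox': [4.7, 0.3, 154.0, 76.0], 'confidence': 0.16}]
[{'bbox': [312.2, 258.9, 25.4, 16.0], 'confidence': 0.93}]
4.025
```

View pics/w1.png

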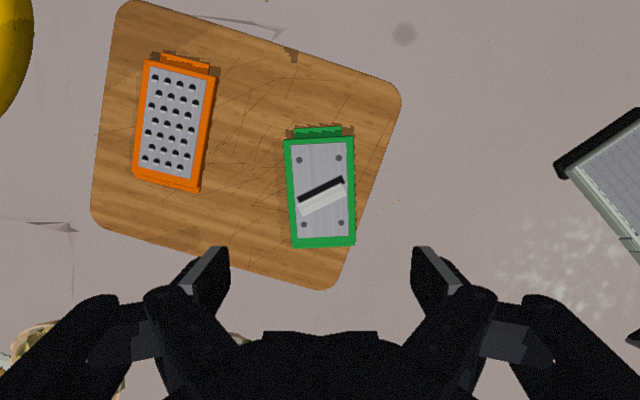

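View pics/w2.png

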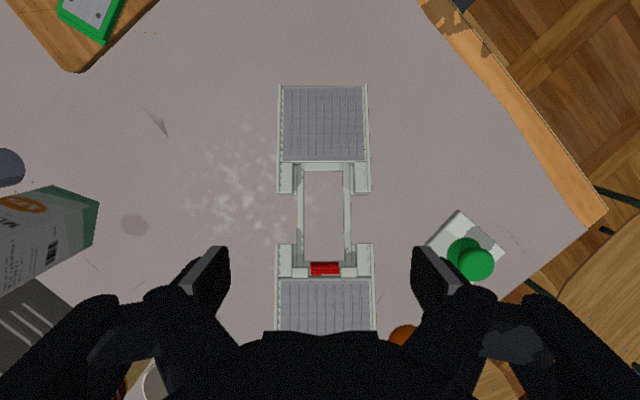

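In w1 the tongue is at the image top (318,131), so the tongue points towards the robot. In w2 the deck's lower end is at the image top and the red catch is at (325,268). I'll zoom in on both to pick points.

```bash
python3 - <<'E'
import cv2,numpy as np
a=cv2.imread("pics/w1.png")[115:260,275:365];b=cv2.imread("pics/w2.png")[155:285,270:380]
A=cv2.resize(a,None,fx=4,fy=4,interpolation=cv2.INTER_CUBIC);B=cv2.resize(b,None,fx=4,fy=4,interpolation=cv2.INTER_CUBIC)
o=np.zeros((580,800,3),np.uint8);o[:580,:360]=A;o[:520,360:800]=B;cv2.imwrite("pics/zoom.png",o)
E
```

```text
(no output)
```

View pics/zoom.png

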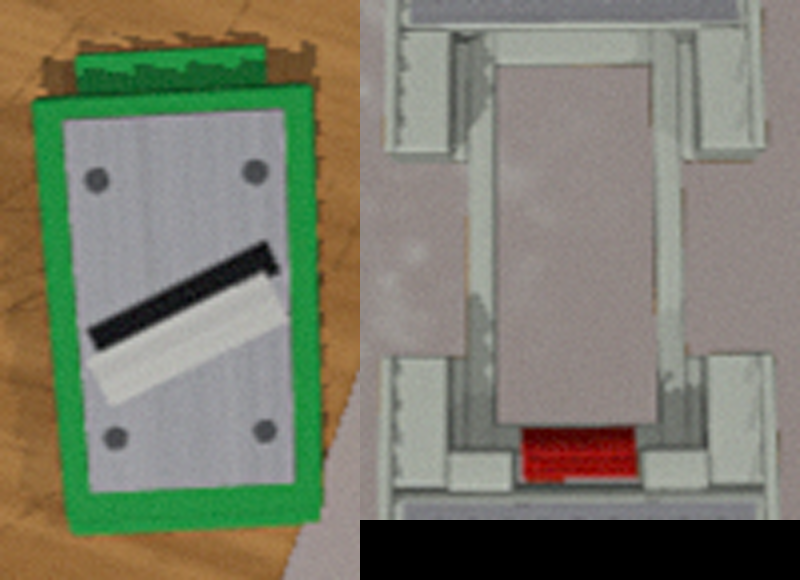

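Left: the face corners of the insert are at zoom (33,100), (312,85), (322,520) and (73,533). Right: the cut-out edges are at y≈150 and 355, with inner walls at x≈449/697 and 448/708. I'll fit both poses.

```bash
python3 - <<'E'
from h import *
L=lambda n:[np.load(n)[k] for k in "EKD"]
def fit(O,uv,a,base,x0):
    f=lambda p:(proj(((R.from_euler('z',p[2])*base).apply(O))+[p[0],p[1],x0[3]],*a)-uv).ravel()
    s=least_squares(f,x0[:3],x_scale=[.01,.01,.1],loss="soft_l1");print(s.x,"\n",f(s.x).reshape(-1,2));return s.x
zb=np.array([(33,100),(312,85),(322,520),(73,533)])/4+[275,115]
I=R.identity()
for xe,ze in((.048,.012),(.055,.0045)):
    O=np.array([(-.055,-.032,.012),(-.055,.032,.012),(xe,.032,ze),(xe,-.032,ze)])
    fit(O,zb,L("w1.npz"),I,[.53,-.19,.16,.016])
# deck
za=(np.array([(449,150),(697,150),(448,355),(708,355),(387,150),(764,150),(384,358),(774,352),(523,429),(637,427)])-[360,0])/4+[270,155]
O=np.array([(-.022,-.0335,.012),(-.022,.0335,.012),(.032,-.0335,.012),(.032,.0335,.012),(-.022,-.052,.0145),(-.022,.052,.0145),(.032,-.052,.0145),(.032,.052,.0145),(.051,-.015,.0075),(.051,.015,.0075)])
p=fit(O,za,L("w2.npz"),R.from_euler('y',-25,degrees=True),[.51,.15,.785,.085])
E
```

```text
[ 0.5378 -0.1895  0.2181] 
 [[-0.7497  0.9411]
 [ 0.9111  0.6602]
 [ 1.2027 -1.0336]
 [-1.6409 -0.914 ]]
[ 0.5365 -0.1898  0.2192] 
 [[-0.924  -0.5708]
 [ 0.8187 -0.9376]
 [ 0.5233  1.1706]
 [-0.4561  1.2493]]
[0.5316 0.1718 0.7958] 
 [[ 0.3903  0.7884]
 [ 0.7256  0.1255]
 [ 0.3695  0.2052]
 [-0.4846 -0.4667]
 [-1.6357  0.5081]
 [ 1.5466 -0.5283]
 [-1.6707 -0.4739]
 [ 1.1108 -0.0244]
 [-0.4321 -0.0651]
 [-0.3262  0.1369]]
```

Both fits are good to about 1 px: insert at (0.537,-0.190) with yaw 0.219, deck at (0.532,0.172) with yaw 0.796. I'll check reach, then grasp, lift and move to hover over the bay.

```bash
cat >> h.py <<'E'
DECK=(R.from_euler('z',.7958)*R.from_euler('y',-25,degrees=True), np.array([.5316,.1718,.085]))
FLIP=R.from_euler('y',np.pi)            # tool frame on insert: z into the face, x towards tongue
G=np.array([.005,0,-.0035])             # TCP in the insert's frame when gripped (set at the grasp)
def held(px,pz,tilt,dy=0,deck=DECK):
    """TCP pose putting the insert's lower bottom edge (x=-55,z=0) at deck (px,dy,pz), mm, tilted by deg"""
    r=deck[0]*R.from_euler('y',-tilt,degrees=True)
    o=deck[1]+deck[0].apply(np.array([px,dy,pz])/1e3)
    return o+r.apply(G-np.array([-.055,0,0])), r*FLIP
E
python3 - <<'E'
from h import *
yaw=.2185;c=np.array([.537,-.1897,0]);r=R.from_euler('z',yaw)*FLIP
tcp=c+[.005*np.cos(yaw),.005*np.sin(yaw),.0125]
print("ik",bot.solve_ik(tcp,q(r)),*[bot.solve_ik(p,q(o)) for p,o in(held(-40,40,11),held(-54,2.5,11),held(-55,0,0))],sep="\n")
p=bot.read_position();bot.move_pose(tcp+[0,0,.07],q(r))
print(bot.move_linear(tcp,.1,until_force=15),bot.read_position())
bot.set_gripper(0.0,60);print("w",bot.read_gripper_width(),bot.read_finger_force(),bot.read_ft_force())
bot.move_linear(tcp+[0,0,.12],.2)
im,*_=cam("wrist");cv2.imwrite("pics/w3.png",im[:,:,::-1])
print("w",bot.read_gripper_width(),bot.read_finger_force(),bot.read_clock())
E
```

```text
ik
[-0.4636  0.6004 -0.3832  0.5871  0.     -0.6821]
[-0.0772  0.1967 -0.8807  0.0567  0.4672 -0.7675]
[-0.0712  0.2857 -0.9187 -0.0731  0.4647 -0.7614]
[ 0.0242  0.3221 -0.7624  0.1637  0.2991 -0.7226]
False [ 0.5424 -0.1887  0.013 ]
w 0.7219054945778295 65.67574739456177 [-1.5319 -0.2345  5.3341]
w 0.7205917387532949 65.45173645019531 7.4333
```

View pics/w3.png

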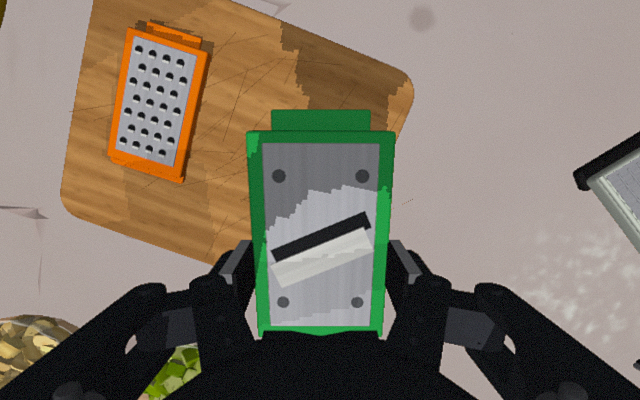

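The insert is gripped squarely across its width: front face corners at (248,132) and (394,131), tongue tip at y≈110. I'll fit where it sits in the hand and move to hover over the bay.

```bash
python3 - <<'E'
from h import *
c=bot.calibration("wrist");E=np.linalg.inv(c["hand_eye"]);a=(E,c["mtx"],np.array([c["k1"],0,0,0]))
O=np.array([(-55,-32,12),(-55,32,12),(-64,-22,4),(-64,22,4)])/1e3
uv=np.array([(248,132),(394,131),(272,110.5),(369,110)])
f=lambda p:(proj(FLIP.inv().apply(R.from_euler('z',p[3]).apply(O)-p[:3]),*a)-uv).ravel()
s=least_squares(lambda p:np.r_[f(p),(p[2]+.0032)/.0005],[.005,0,-.0032,0],x_scale=.01);print("G",s.x,f(s.x))
p,o=held(-35,90,11);bot.move_pose(p,q(o))
p,o=held(-37,32,11);bot.move_linear(p,.15)
im,E,K,D=cam("wrist");np.savez("w4.npz",E=E,K=K,D=D);cv2.imwrite("pics/w4.png",im[:,:,::-1])
cv2.imwrite("pics/w4c.png",cv2.resize(im[40:240,200:440,::-1],None,fx=3,fy=3,interpolation=cv2.INTER_CUBIC))
print(bot.read_clock(),bot.read_position(),p)
E
```

```text
G [ 0.0057 -0.0005 -0.0018  0.0076] [-3.6499  0.4191  3.3553  0.3922 -1.766  -0.0443  2.0761 -0.2239]
9.3083 [0.5347 0.1739 0.1312] [0.5341 0.1743 0.1308]
```

View pics/w4c.png

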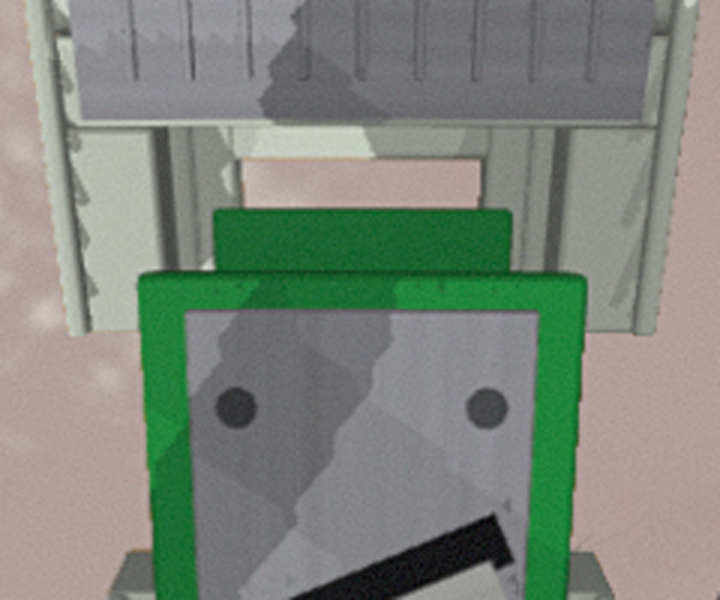

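The insert is centred over the bay to within about 1 mm: insert mid x=363, bay mid x≈362. The lip edge is at crop y≈125 and the tongue tip at y≈210. I'll check the lengthwise prediction against this.

```bash
python3 - <<'E'
from h import *
a=[np.load("w4.npz")[k] for k in "EKD"]
d=lambda P:((proj(DECK[1]+DECK[0].apply(np.array(P)/1e3),*a)-[200,40])*3)
print("runway edge z12, lip z7.5, wall ends -22 at y+-33.5, outer",d([(-56.5,0,12),(-56.5,0,7.5),(-22,-33.5,12),(-22,33.5,12),(-22,-52,14.5),(-22,52,14.5)]))
t=R.from_euler('y',-11,degrees=True)
def i(x,y,z): return t.apply(np.array([x+55,y,z]))+[-37,0,32]
print("tongue corners, face front corners",d([i(-64,-22,4),i(-64,22,4),i(-55,-32,12),i(-55,32,12)]))
E
```

```text
runway edge z12, lip z7.5, wall ends -22 at y+-33.5, outer [[363.6226 131.5332]
 [363.472  129.256 ]
 [174.738  338.2417]
 [551.819  337.9415]
 [ 67.2603 342.894 ]
 [659.2403 342.4185]]
tongue corners, face front corners [[211.5075 217.8195]
 [517.1636 217.6516]
 [132.6399 284.2884]
 [596.5859 283.9778]]
```

The predicted offsets are common to insert and deck (about −7 px for both), so the relative alignment is good to about 0.5 mm. I'll insert the tongue now.

```bash
cat >> h.py <<'E'
def where():
    """insert lower edge in deck frame (mm), tilt deg, force in deck frame, from the arm"""
    r=unq(bot.read_tool_rot())*FLIP.inv();p=np.array(bot.read_position())
    o=DECK[0].inv().apply(p-r.apply(G-np.array([-.055,0,0]))-DECK[1])*1e3
    e=(DECK[0].inv()*r).as_euler('yxz',degrees=True)
    return np.round(o,2),-round(e[0],2),DECK[0].inv().apply(bot.read_ft_force()).round(1)
E
python3 - <<'E'
from h import *
print(where())
p,o=held(-42,3,11);print(bot.move_linear(p,.05,until_force=10),where())
p,o=held(-55.5,3,11);print(bot.move_linear(p,.03,until_force=8),where())
print(bot.read_clock(),bot.read_gripper_width())
im,*_=cam("wrist");cv2.imwrite("pics/w5c.png",cv2.resize(im[40:240,200:440,::-1],None,fx=3,fy=3,interpolation=cv2.INTER_CUBIC))
E
```

```text
(array([-36.71,  -0.75,  32.34]), np.float64(11.01), array([-1.2,  0.7, -1.7]))
False (array([-42.5 ,   0.37,   2.83]), np.float64(10.94), array([-0.8,  0.2,  0.6]))
False (array([-54.55,  -0.28,   3.23]), np.float64(11.11), array([ 3.8,  1.4, -0.1]))
10.65 0.7303055224622559
```

View pics/w5c.png

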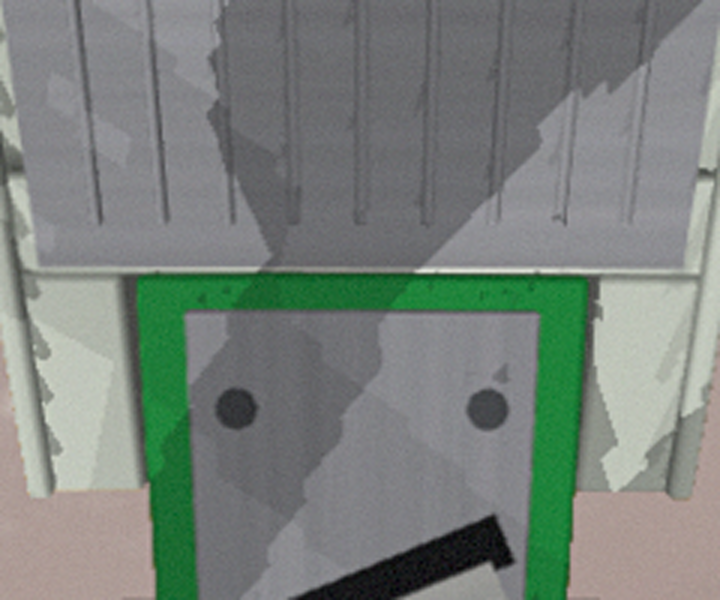

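The tongue is under the lip: the insert's front edge (y≈275) meets the runway end, with even gaps to the side walls. I'll swing it down onto the catch ramp, let go, and press with shut fingers.

```bash
python3 - <<'E'
from h import *
p,o=held(-54.5,1.5,6);print(bot.move_linear(p,.03,rotation=q(o),until_force=15),where())
bot.set_gripper(1.0);z=DECK[0].apply([0,0,1])
rot=DECK[0]*FLIP
p=np.array(bot.read_position());bot.move_linear(p+z*.06,.15)
bot.set_gripper(0.0,20)
P=lambda x,h:DECK[1]+DECK[0].apply([x,0,h])
bot.move_linear(P(.041,.045),.15,rotation=q(rot))
print(bot.move_linear(P(.041,.008),.025,until_force=28),DECK[0].inv().apply(np.array(bot.read_position())-DECK[1]),DECK[0].inv().apply(bot.read_ft_force()))
bot.wait(.2)
bot.move_linear(P(.041,.06),.15)
bot.move_linear(P(0.01,.14),.2)
im,*_=cam("wrist");cv2.imwrite("pics/w6c.png",cv2.resize(im[60:330,200:440,::-1],None,fx=2.2,fy=2.2,interpolation=cv2.INTER_CUBIC))
print(bot.search_frame("wrist","catch")[:1],bot.read_clock())
E
```

```text
False (array([-54.49,  -0.53,   1.5 ]), np.float64(6.01), array([ 1. , -0.9,  1.9]))
True [ 0.0411 -0.      0.0124] [-0.8545  1.2034 10.6137]
[{'bbox': [304.1, 230.7, 32.5, 10.3], 'confidence': 0.64}] 15.7583
```

View pics/w6c.png

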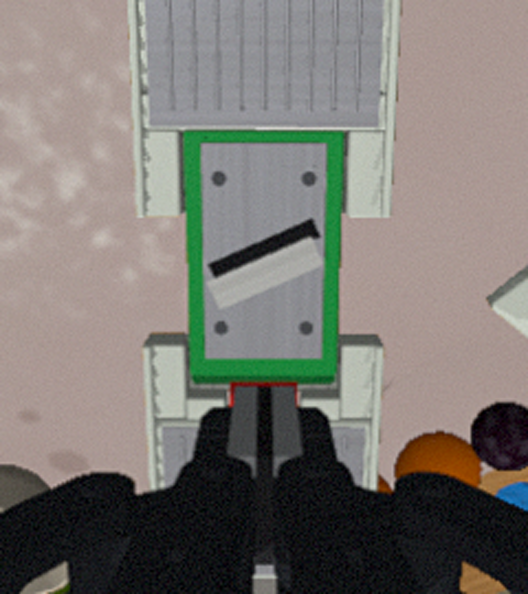

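The insert sits straight in the bay. The press stopped at z=12.4 mm (flush is 12), but the fingers partly hide the catch, at crop (264,393). I'll look again from farther uphill.

```bash
python3 - <<'E'
from h import *
P=lambda x,h:DECK[1]+DECK[0].apply([x,0,h])
bot.move_linear(P(.10,.07),.2)
im,E,K,D=cam("wrist");np.savez("w7.npz",E=E,K=K,D=D);cv2.imwrite("pics/w7c.png",cv2.resize(im[60:210,240:400,::-1],None,fx=4,fy=4,interpolation=cv2.INTER_CUBIC))
d=lambda Q:(proj(DECK[1]+DECK[0].apply(np.array(Q)/1e3),E,K,D)-[240,60])*4
print("face end z12",d([(48,-32,12),(48,32,12)]),"step end",d([(55,0,4.5)]),"nose top/bottom",d([(51,-15,6),(51,15,6),(55.2,-15,12)]),"front",d([(-55,-32,12)]))
print(bot.read_clock())
E
```

```text
face end z12 [[119.9362 335.1155]
 [510.5762 334.92  ]] step end [[315.3934 373.0839]] nose top/bottom [[226.6413 350.3024]
 [404.0578 350.2085]
 [224.5145 379.0172]] front [[  95.3125 -375.5988]]
16.525
```

View pics/w7c.png

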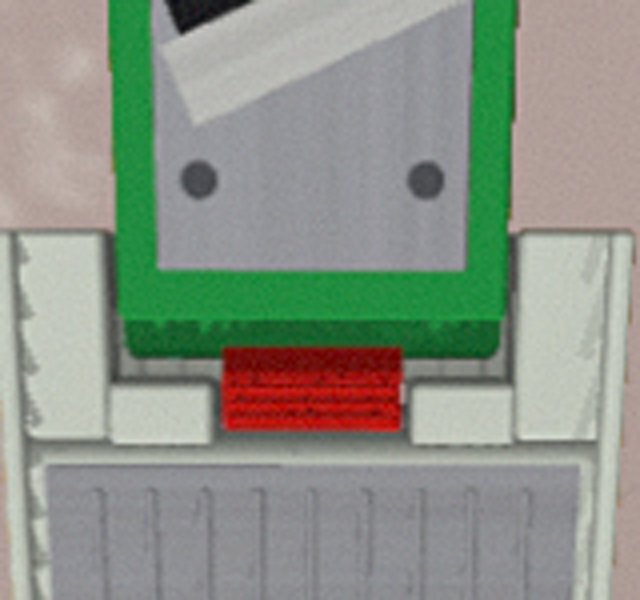

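The red nose (y=347) overlaps the insert's step (which shows to y≈357 at the sides). Measured against the white blocks beside it, the catch is back where it was at rest. One more light press to confirm the insert is seated, then retreat and hand in.

```bash
python3 - <<'E'
from h import *
P=lambda x,h:DECK[1]+DECK[0].apply([x,0,h])
loc=lambda:DECK[0].inv().apply(np.array(bot.read_position())-DECK[1])
bot.move_linear(P(.040,.04),.15)
for x in(.040,-.035):
    bot.move_linear(P(x,.025),.15)
    print(x,bot.move_linear(P(x,.008),.015,until_force=15),loc())
    bot.move_linear(P(x,.04),.15)
bot.move_linear(P(0,.15),.2)
im,*_=cam("top");cv2.imwrite("pics/top9.png",im[:,:,::-1])
for t in("insert_green","insert_orange","safety_guard","kiwi_bowl"):print(t,bot.search_frame("top",t)[:1])
print(bot.read_clock(),bot.read_ft_force());bot.wait(.5)
bot.close_job()
E
```

```text
0.04 True [0.0399 0.     0.0124]
-0.035 True [-0.035   0.0001  0.0125]
insert_green [{'bbox': [250.1, 194.2, 34.8, 33.9], 'confidence': 0.83}]
insert_orange [{'bbox': [413.9, 204.2, 20.4, 41.2], 'confidence': 0.93}]
safety_guard [{'bbox': [198.2, 227.9, 32.4, 29.7], 'confidence': 0.68}]
kiwi_bowl [{'bbox': [386.3, 132.0, 39.1, 33.2], 'confidence': 0.76}]
21.3333 [ 0.6127 -0.4716  0.7932]
the job is handed in; nothing more can be done
```

The green insert is in the slicer's bay with its tongue under the lip, lying flush (12.4 and 12.5 mm at its two ends, against 12 nominal), with the red catch back over its step; I let go of it, never touched the orange insert, hand guard or kiwi bowl, and handed the job in at about 22 s.

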